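Pin the cylinder rod to the clamp jaw of a grinder fixture

ROBOT

A 6-joint arm with a two-finger parallel gripper is mounted at the origin on the work surface. World frame = base frame: x ahead of the robot, y to its left, z up, the work surface at z = 0. Lengths are in m, angles in degrees, forces in N, time in s.
With the tool pointing down it reaches from about 0.4 to 0.825 m from the base axis. Payload 7 kg.
Tool frame: the origin (TCP) lies between the finger pads; the fingertips stand 25 mm ahead of it and the grasp point (between the pads) lies 6 mm ahead of it; z points along the fingers, y is the line along which they close (so a half turn about z gives the same grasp; the last joint's range is limited). The gripper opens to 88 mm and grips with 3 to 60 N. Pads are 19 mm wide; open, the fingers measure 130 mm over their backs; the gripper's body (78 mm by 193 mm) begins 47 mm behind the grasp point.
Start: joints at [81.366, 20.546, 0.682, 0, -70.136, -16.507], TCP at [0.287, 0.611, 0.252] pointing down, gripper open.
Joint ranges: [-176.03, 176.03], [-82.01, 121.73], [-58.28, 71.71], [-173.87, 95.51], [-174.79, -0.11], [-173.66, 173.66]. Speed limits (degrees/s): [136.94, 136.94, 172.46, 180, 180, 180].

INTERFACE

Orientations are given as [roll, pitch, yaw] about the fixed x, y, z axes, in that order (R = Rz(yaw) Ry(pitch) Rx(roll)).
In Python, from plant import status, optics, job gives the robot as it stands. The module is installed in compiled form; this text tells all that it offers.
- The arm moves only by the shell command python3 -m pendant FILE, which reads ROWS from the file FILE. ROWS is a JSON list of rows, 1 to 8 of them, each of 5 numbers: dx, dy, dz in m, then a turn about the tool's z in degrees, then the finger opening in m; each row is the pose to reach, as a shift and turn from the pose commanded when the command began, along the tool's axes at that moment; what a row does not reach only later rows make up. A row lasts 1/8 s, in which the tool goes at most 0.0625 m and 10.7 degrees, less where a joint would pass 70% of its speed; a pose out of reach is approached as far as the arm can. The fingers move at their own pace and stop on an object; the grip force is fixed at half the most. Time passes only in rows, so rows that do not move let the fingers close. It prints the time, the measured TCP pose, the force, the opening and the grip force at its end. Input that does not fit is refused with a message, and nothing moves.
- status.get_obs(): the state, without advancing time (a new reading comes with each control period).
- optics.snapshot(name): name is "side" or "top"; returns a dict with "frame" (420x560x3 uint8, red, green, blue), "z_map" (420x560 float32, m along the optical axis (not along the pixel's ray), 0 where there is no reading), "fovy" (degrees; the focal length in pixels is half the picture's height over the tangent of half this angle, whatever the lens; pixels are square), "cx", "cy" (the principal point, pixels), "k1" (the pictures are not rectified: a ray, as slopes to the right and down, at radius r is drawn at 1 + k1 r^2 times it, then the intrinsics apply), "R" (3x3) and "t" (3): a world point X has camera coordinates R X + t. Camera axes: x right, y down, z forward; pixel columns grow to the right and rows downward; lengths in m; the calibration is good to about 2 mm. A picture is of the moment at which its call begins.
- job.close_job(): hands the job in; it is judged then, once.
The state is a dict: "clock": time; "joint_pos": joint angles; "qvel": joint speeds; "tau": joint torques, N m; "tool_pos": TCP position; "orientation": TCP orientation; "force": force on the tool from outside, world axes, zero at the start; "moment": the same for the moment, N m; "opening": finger opening in m; "gripper_force": force on a finger pad.
Only numpy, scipy, OpenCV 4.12 (cv2) and the standard library are available. Lean on these libraries where they do the work, as an engineer would, in place of code of your own. Each camera call takes 0.05 s, during which the arm holds its last target. There are 200 camera calls.

TASK

Couple the clamping fixture's cylinder to its jaw: take the clevis pin with the yellow knob from the grey rack and start it in the hole in the brass fork, gently slide the fork towards the jaw until you feel its holes line up with the hidden eye of the jaw's tongue, then push the pin fully home through both so that its collar sits flat on the fork, and let go. Never force the pin against the fixture, and leave the black-knobbed pin, the gear unit and the blue power screwdriver where they are.

Things in the scene. Friction and masses are not known exactly. Their poses are not given: they have to be found in the camera images.
- pin: The clevis pin to fit: steel, round yellow knob, upright in one of the rack's holes. Origin: centre of its collar's underside; z up along the pin. Shaft below: 10 mm diameter, 40 mm long, last 1 mm tapering to 9 mm. Above: collar 24 mm across, 4 mm thick, then the knob, 20 mm across, from z = 4 to 40 mm. 55 to 115 g.
- fork_hole (a point): Centre of the mouth of the brass fork's upper hole, in its top face 74 mm above the table; axes as the fixture's. Two cheeks 30 mm wide, 9 mm thick, 10 mm apart, each with a 12 mm hole (1.5 mm chamfer), one over the other. Fork spans 78 mm behind the hole (-x) to 16 mm ahead. Collar seated = pin origin at this point.
- rod_line (a point): Fixed point on the rod's line, 60 mm above the table. The fork slides only along the fixture's x; 3 to 4 N slides it slowly and it stays where left. Its hole can go from 23 mm behind (-x) to 17 mm ahead of this point, to hard stops; it starts 20 to 23 mm behind. More than 30 N between the pin and the fixture, fork or tongue counts as forcing.
- tongue_mid (a point): Fixed point at the top of the jaw's steel tongue (9 mm thick), 9.5 mm below the fork's top. The tongue lies between the cheeks; its 12 mm eye, hidden by the fork, is on the rod's line anywhere from 14 mm behind (-x) to 14 mm ahead of this point: not measured; it does not move. So fork and pin must go 6 to 37 mm towards +x. Elsewhere the tongue blocks the pin.
- fixture: Fixed clamping fixture. Steel base 410 x 130 x 12 mm; origin on the table below rod_line; x along the rod from cylinder to jaw, z up. Aluminium cylinder from x = -108 mm back (top 85 mm high, brass ports 95 mm), blue jaw block from x = 39 mm (80 mm high), teal grinder lying across at x = 137 mm (90 mm high, spindle tip 110 mm).
- rack: Grey plastic pin rack, fixed, 56 x 130 x 55 mm tall, with two 17 mm through holes at y = -34 and +34 mm. Origin: centre of its underside, z up. The two pins hang upright in them, collars on its top face; which pin is where changes.
- stout_pin: The other pin, to be left in the rack: black knob, shaft 15 mm thick (too thick for the fork), otherwise as the yellow one. Origin: centre of its collar's underside.
- gear_unit: Loose aluminium gear unit standing on the bench, 62 mm across, 60 mm tall. Origin: centre of its underside. Leave it.
- driver: Blue and black power screwdriver lying on the bench, 210 mm long along its x, 40 mm high. Origin on the bench below its middle. Leave it.

How it is judged (in metres and radians):
On the way, in this order (a step that is already met when the one before it is completed fails the run):
1. the yellow-knobbed pin is lifted clear of the rack (height (world z) of pin above 0.1 m), for 0.1 s.
2. the pin's nose is in the upper hole of the fork (horizontal distance between pin and fork_hole below 0.005 m and z of pin in the frame of fork_hole below 0.036 m), for 0.1 s.
3. the pin is home through fork and eye (horizontal distance between pin and fork_hole below 0.003 m and z of pin in the frame of fork_hole below 0.003 m), for 0.2 s.
At the end, for the whole second after the job is handed in: The yellow-knobbed pin stands upright (within 0.08 rad) and still through fork and eye, its collar seated on the fork's top face (within 3 mm in height and 3 mm sideways of the hole's centre); the black-knobbed pin is within 15 mm, the gear unit and the screwdriver within 20 mm of where they were (all of step 3 and z of pin in the frame of fork_hole above -0.003 m and angle between the z axis of pin and the z axis of fixture, either way round below 0.08 rad and linear speed of pin below 0.02 m/s and distance of stout_pin from where it was at the start of the episode below 0.015 m and distance of each of gear_unit, driver from where it was at the start of the episode below 0.02 m); the robot touches nothing.
It fails at once if the pin is forced: more than 30 N between the pin and the fixture (fork and tongue included) (contact force between pin and fixture above 30 N).
It fails at once if the black-knobbed pin is moved more than 15 mm (distance of stout_pin from where it was at the start of the episode above 0.015 m).
It fails at once if the gear unit is moved more than 20 mm (distance of gear_unit from where it was at the start of the episode above 0.02 m).
It fails at once if the screwdriver is moved more than 20 mm (distance of driver from where it was at the start of the episode above 0.02 m).
It also fails if it takes over 72 s, if anything falls off the work surface, if the arm or the gripper's body presses on something with over 40 N, if the wrist force passes 120 N, or if a joint passes its speed limit or range.

## Working session

There is one attempt and no reset: what is moved stays moved. The work goes in short steps, Python scripts to look and compute and a shell command to move; the robot and the scene stay as the last step left them, time stands still between calls to the robot, and variables do not carry over. Pictures are saved under pics/ and viewed, at most 10 in all, crops included, and the job is handed in when it is done.

```bash
mkdir -p pics; cat > h.py <<'E'
import numpy as np, cv2
from plant import status, optics, job
def snap(n):
    s=optics.snapshot(n); np.savez(''+n+'.npz',**s); return s
def load(n): return dict(np.load(''+n+'.npz'))
def cam(s):
    f=210/np.tan(np.radians(float(s['fovy']))/2); return f
def rays(s,uv):
    f=cam(s); uv=np.atleast_2d(np.asarray(uv,float)); d=(uv-[float(s['cx']),float(s['cy'])])/f
    u=d.copy()
    for _ in range(20): u=d/(1+float(s['k1'])*(u**2).sum(1,keepdims=True))
    return np.c_[u,np.ones(len(u))]
def plane(s,uv,z):
    r=rays(s,uv)@s['R']; o=-s['R'].T@s['t']
    return o+r*((z-o[2])/r[:,2])[:,None]
def pts(s,uv):
    uv=np.atleast_2d(np.asarray(uv)); z=s['z_map'][uv[:,1].astype(int),uv[:,0].astype(int)]
    return (rays(s,uv)*z[:,None]-s['t'])@s['R']
def proj(s,X):
    c=np.atleast_2d(X)@s['R'].T+s['t']; u=c[:,:2]/c[:,2:]
    return u*(1+float(s['k1'])*(u**2).sum(1,keepdims=True))*cam(s)+[float(s['cx']),float(s['cy'])]
E
python3 - <<'E'
from h import *
for n in('top','side'):
    s=snap(n); cv2.imwrite(f'pics/{n}0.png',s['frame'][:,:,::-1])
    print(n,s['fovy'],s['cx'],s['cy'],s['k1'],-s['R'].T@s['t'],s['R'][2])
o=status.get_obs(); print(o)
E
```

```text
top 48.21091347299157 270.95873837850297 210.86187493889292 -0.022215781669675323 [ 0.4175727  -0.05369482  1.37629198] [ 0.10131956 -0.00924871 -0.99481094]
side 54.158012839992814 279.4255901744919 213.41937779375547 0.041944191460734186 [ 0.10072464 -0.62295709  0.7455402 ] [ 0.46272052  0.57454533 -0.67512027]
{'clock': 0.1, 'joint_pos': array([ 8.13661731e+01,  2.05868365e+01,  6.38519281e-01, -1.76282134e-02,
       -7.01349145e+01, -1.65058723e+01]), 'qvel': array([-0.00124905, -0.01412274,  0.19047599,  0.0551067 , -0.09997915,
        0.13700286]), 'tau': array([-1.03484264e-03, -5.84167099e+01,  2.93749702e+01,  7.01545939e+00,
        1.01423595e-02, -5.01058003e-05]), 'tool_pos': array([0.286621  , 0.61068295, 0.25071844]), 'orientation': array([ 1.79915489e+02, -7.75983043e-03, -2.51456957e+01]), 'force': array([-0.07705471,  0.45659701,  0.6103022 ]), 'moment': array([ 0.02353139,  0.03448001, -0.06387749]), 'gripper_force': 0.0, 'opening': 0.08751020038035391}
```

View pics/top0.png

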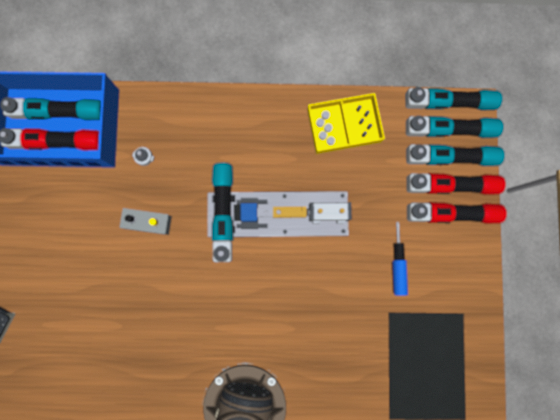

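View pics/side0.png

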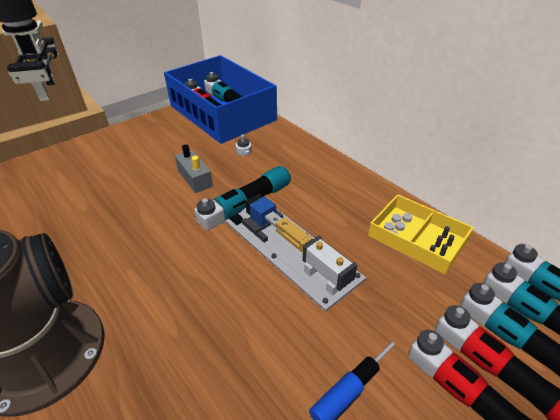

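The top view shows the rack at (146,221) with the yellow knob at (152,222) and the black knob at (129,218). The gear unit is at (142,155) and the fork around (290,212), with the jaw and grinder to its left and the cylinder to its right. The driver is at (400,265). The side view shows the same layout, with the yellow knob at (196,162) and the fork near (293,233). Next I'll crop in on the fork and measure.

```bash
python3 - <<'E'
from h import *
T=load('top');S=load('side')
a=cv2.resize(T['frame'][185:240,200:355,::-1],None,fx=5,fy=5,interpolation=cv2.INTER_CUBIC)
b=cv2.resize(S['frame'][195:275,240:360,::-1],None,fx=4,fy=4,interpolation=cv2.INTER_CUBIC)
c=np.zeros((600,780,3),np.uint8); c[:275,:775]=a; c[278:598,:480]=b
cv2.imwrite('pics/crop.png',c)
def blobs(s,lo,hi,roi):
    h=cv2.cvtColor(s['frame'],cv2.COLOR_RGB2HSV); m=cv2.inRange(h,lo,hi); k=np.zeros_like(m); x0,y0,x1,y1=roi; k[y0:y1,x0:x1]=m[y0:y1,x0:x1]
    n,l,st,ce=cv2.connectedComponentsWithStats(k); i=1+np.argmax(st[1:,4]); return k*(l==i).astype(np.uint8),st[i],ce[i]
m,st,ct=blobs(T,(22,120,120),(35,255,255),(120,205,175,240)); print('yt',st,ct,plane(T,ct,.09))
m2,st2,cs=blobs(S,(22,120,120),(35,255,255),(170,130,220,200)); print('ys',st2,cs,plane(S,cs,.075))
# fork
m,st,cf=blobs(T,(12,100,90),(30,255,255),(265,200,310,225)); 
r=cv2.minAreaRect(cv2.findContours(m,0,1)[0][0]); print('fork',st,r, plane(T,cv2.boxPoints(r),.074).round(4))
# rack grey via depth
ys,xs=np.mgrid[195:245,110:180]; uv=np.c_[xs.ravel(),ys.ravel()]; P=pts(T,uv); k=(abs(P[:,2]-.055)<.008); r=cv2.minAreaRect(uv[k].astype(np.float32)); print('rack',r,plane(T,cv2.boxPoints(r),.055).round(4), P[k,2].mean())
# base
ys,xs=np.mgrid[180:250,195:365]; uv=np.c_[xs.ravel(),ys.ravel()]; P=pts(T,uv); k=(abs(P[:,2]-.012)<.005); r=cv2.minAreaRect(uv[k].astype(np.float32)); print('base',r,plane(T,cv2.boxPoints(r),.012).round(4))
ys,xs=np.mgrid[130:175,120:165]; uv=np.c_[xs.ravel(),ys.ravel()]; P=pts(T,uv); k=P[:,2]>.03; print('gear',P[k].mean(0),P[k].max(0))
E
```

```text
yt [149 218   8   7  48] [152.54166667 221.33333333] [[0.51379287 0.25886998 0.09      ]]
ys [191 156   9  14  84] [195.20238095 161.95238095] [[0.5149573  0.26469601 0.075     ]]
fork [273 207  34  11 318] ((289.5, 212.0), (10.0, 33.0), 90.0) [[ 0.5611 -0.0713  0.074 ]
 [ 0.5628 -0.1635  0.074 ]
 [ 0.5348 -0.1638  0.074 ]
 [ 0.5331 -0.0718  0.074 ]]
rack ((143.94998168945312, 220.34999084472656), (46.9518928527832, 19.940410614013672), 8.13010311126709) [[0.499  0.3604 0.055 ]
 [0.555  0.3552 0.055 ]
 [0.5386 0.2229 0.055 ]
 [0.4827 0.2287 0.055 ]] 0.05524422781055312
base ((279.2576904296875, 214.36962890625), (67.77696228027344, 169.8798065185547), 88.80650329589844) [[ 0.6368  0.1621  0.012 ]
 [ 0.6568 -0.3378  0.012 ]
 [ 0.4573 -0.3414  0.012 ]
 [ 0.4386  0.1514  0.012 ]]
gear [0.69613474 0.29319395 0.10735442] [0.73476823 0.33542614 1.37629198]
```

View pics/crop.png

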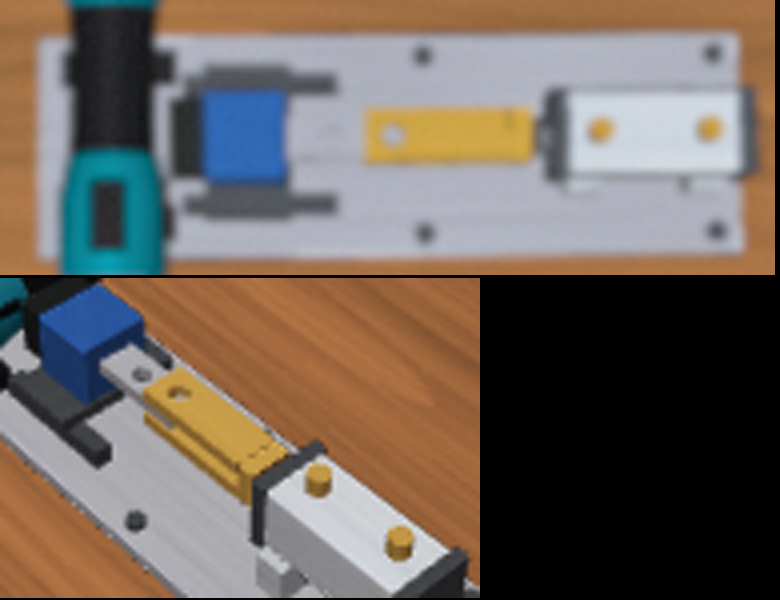

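The crops show the fork hole near (393,135) in the top crop, which is pixel (278.6,212), and at (180,392) in the side crop, which is pixel (285,223.5). On the tongue there is a dark spot at (142,375), pixel (275.5,219.3), which may be the eye. I'll refine these and the fixture's yaw.

```bash
python3 - <<'E'
from h import *
T=load('top');S=load('side')
def hole(s,roi):
    x0,y0,x1,y1=roi; im=cv2.resize(s['frame'][y0:y1,x0:x1],None,fx=8,fy=8,interpolation=cv2.INTER_CUBIC)
    h=cv2.cvtColor(im,cv2.COLOR_RGB2HSV); m=cv2.inRange(h,(10,110,70),(32,255,255))
    cs,hi=cv2.findContours(m,cv2.RETR_CCOMP,1)
    for c,hh in zip(cs,hi[0]):
        if hh[3]>=0 and cv2.contourArea(c)>100:
            M=cv2.moments(c); yield np.array([M['m10'],M['m01']])/M['m00']/8+[x0-.44,y0-.44],cv2.contourArea(c)/64
for n,s,r in(('t',T,(265,200,315,225)),('s',S,(270,210,320,260))):
    for c,a in hole(s,r): print(n,c,a,plane(s,c,.074))
print('eye?',plane(S,[275.1,218.9],.0645))
b=np.array([[423,55],[712,53],[425,233],[717,230]])/5+[199.6,184.6]; P=plane(T,b,.014); print(P)
for i,j in((0,1),(2,3)): d=P[i]-P[j]; print('yaw',np.degrees(np.arctan2(d[1],d[0])))
p=np.array([[602,129],[710,129]])/5+[199.6,184.6]; P=plane(T,p,.095); d=P[0]-P[1]; print(P,np.degrees(np.arctan2(d[1],d[0])))
o=status.get_obs(); p=o['tool_pos']
t=np.array([.514,.260]); y=np.radians(o['orientation'][2]); R=np.array([[np.cos(y),np.sin(y)],[np.sin(y),-np.cos(y)]])
print('tool dxy',R.T@(t-p[:2]))
E
```

```text
t [278.14454923 211.59271056] 21.953125 [[ 0.54852363 -0.08587797  0.074     ]]
s [284.59939282 224.52792035] 5.296875 [[ 0.54576952 -0.08919127  0.074     ]]
eye? [[ 0.54701277 -0.05183488  0.0645    ]]
[[ 0.60194024 -0.10436718  0.014     ]
 [ 0.60628658 -0.2739978   0.014     ]
 [ 0.49763994 -0.10700896  0.014     ]
 [ 0.50236384 -0.27709514  0.014     ]]
yaw 91.4677350287541
yaw 91.59089991283169
[[ 0.55179141 -0.2003537   0.095     ]
 [ 0.55287239 -0.25986192  0.095     ]] 91.0406727695119
tool dxy [0.35484307 0.22083057]
```

```bash
echo '[[0.045,0.028,0.01,-4,0.05],[0.09,0.055,0.02,-8,0.05],[0.135,0.083,0.03,-12,0.05],[0.18,0.11,0.04,-16,0.05],[0.225,0.138,0.05,-20,0.05],[0.27,0.166,0.06,-23,0.05],[0.315,0.193,0.06,-26.5,0.05],[0.355,0.221,0.06,-26.5,0.05]]' > rows.txt && python3 -m pendant rows.txt
python3 - <<'E'
from h import *
o=status.get_obs(); print(o['tool_pos'],o['orientation'],o['force'],o['opening'])
a=snap('top')['frame'][170:270,90:210,::-1]; b=snap('side')['frame'][100:210,140:260,::-1]
c=np.vstack([cv2.resize(a,(480,300))[:, :],cv2.resize(b,(480,300))]); a=cv2.resize(a,None,fx=3,fy=3,interpolation=2);b=cv2.resize(b,None,fx=3,fy=3,interpolation=2)
c=np.zeros((330,725,3),np.uint8);c[:300,:360]=a;c[:330,363:723]=b
cv2.imwrite('pics/hover.png',c)
E
```

```text
clock: 1.1
tool_pos: [0.5149, 0.2584, 0.1911]
orientation: [180.0, 0.0, 1.4]
force: [-0.5, 0.6, 0.2]
opening: 0.0501
gripper_force: 0.0
[0.51488533 0.25843244 0.19113996] [1.79970964e+02 3.19106598e-02 1.39784055e+00] [-0.47797826  0.62602721  0.1845469 ] 0.05012841160593126
```

View pics/hover.png

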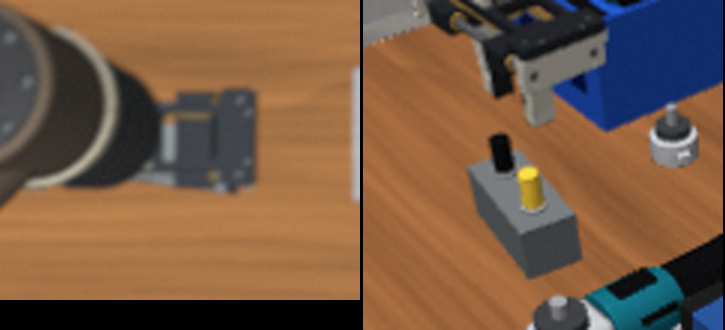

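The fingers hover above the pins. In the side crop the fingertips are near (500,97) and (540,123), and the yellow knob is at (531,188). I'll check this against the projection.

```bash
python3 - <<'E'
from h import *
S=load('side')
y=np.radians(1.4);ty=np.array([np.sin(y),-np.cos(y),0]);c=np.array([.5149,.2584,.1661])
print(proj(S,[c,c+ty*.025,c-ty*.025]))
for p in([.514,.260,.095],[.514,.260,.055]): print(proj(S,p))
h=cv2.cvtColor(S['frame'],cv2.COLOR_RGB2HSV);m=cv2.inRange(h,(22,120,120),(35,255,255));m[:,:170]=0;m[:,220:]=0;m[:130]=0;m[200:]=0
v,u=np.nonzero(m);print(u.min(),u.max(),v.min(),v.max());
for r in range(v.min(),v.max()+1):print(r,u[v==r].min(),u[v==r].max(),end='; ')
E
```

```text
[[191.22223399 134.63065761]
 [196.35560596 138.48039315]
 [186.21452719 130.87492366]]
[[194.6950195  156.88112806]]
[[196.83219141 168.64104542]]
191 199 156 169
156 193 197; 157 191 197; 158 191 197; 159 192 198; 160 192 198; 161 192 198; 162 192 198; 163 193 198; 164 193 198; 165 193 198; 166 193 198; 167 193 199; 168 194 198; 169 195 196;
```

```bash
echo '[[-0.001,0,0.05,0,0.05],[-0.001,0,0.08,0,0.05],[-0.001,0,0.098,0,0.05],[-0.001,0,0.098,0,0.05],[-0.001,0,0.098,0,0.0],[-0.001,0,0.098,0,0.0],[-0.001,0,0.098,0,0.0],[-0.001,0,0.098,0,0.0]]' > rows.txt && python3 -m pendant rows.txt; echo '[[0,0,0,0,0],[0,0,0,0,0],[0,0,0,0,0],[0,0,0,0,0]]' > rows.txt && python3 -m pendant rows.txt
```

```text
clock: 2.2
tool_pos: [0.5135, 0.2603, 0.0941]
orientation: [-180.0, -0.0, 1.4]
force: [-0.9, 0.1, 3.1]
opening: 0.0195
gripper_force: 30.0
clock: 2.7
tool_pos: [0.5135, 0.2603, 0.0941]
orientation: [-180.0, -0.0, 1.4]
force: [-2.4, 0.2, 6.3]
opening: 0.0192
gripper_force: 30.0
```

```bash
echo '[[0,0,-0.03,0,0],[0,0,-0.08,0,0],[0,0,-0.13,0,0],[0.004,0.05,-0.13,0,0],[0.008,0.11,-0.13,0,0],[0.012,0.17,-0.13,0,0],[0.016,0.23,-0.13,0,0],[0.02,0.29,-0.13,0,0]]' > rows.txt && python3 -m pendant rows.txt; echo '[[0.003,0.04,0,0,0],[0.005,0.058,0.02,0,0],[0.005,0.058,0.03,0,0],[0.005,0.058,0.03,0,0]]' > rows.txt && python3 -m pendant rows.txt
python3 - <<'E'
from h import *
o=status.get_obs(); print(o['tool_pos'],o['orientation'],o['force'],o['opening'])
S=snap('side'); b=S['frame'][140:260,210:370,::-1]
cv2.imwrite('pics/over.png',cv2.resize(b,None,fx=5,fy=5,interpolation=2))
E
```

```text
clock: 3.7
tool_pos: [0.5398, -0.0311, 0.2234]
orientation: [-180.0, 0.0, 1.4]
force: [1.7, 1.1, -1.8]
opening: 0.0194
gripper_force: 30.0
clock: 4.2
tool_pos: [0.5459, -0.087, 0.1926]
orientation: [180.0, 0.1, 1.3]
force: [-0.5, -0.2, -0.8]
opening: 0.0192
gripper_force: 30.0
[ 0.54586998 -0.08697422  0.19258863] [1.79991825e+02 1.20688988e-01 1.34682521e+00] [-0.48979934 -0.16313076 -0.83008878] 0.01915697901887401
```

View pics/over.png

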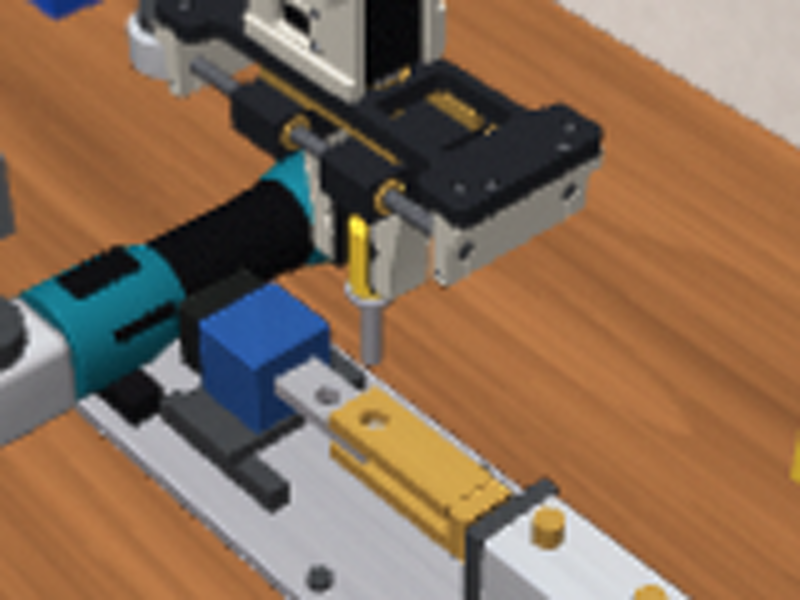

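The pin hangs vertically in the grip, with its nose tip at crop (371,363), pixel ≈(283.8,211.0). The fork hole's mouth spans about (357–391, 405–432), so its centre is at pixel ≈(284.4,223.2).

```bash
python3 - <<'E'
from h import *
S=load('side');T=load('top')
a=plane(S,[283.8,211.0],.1135)[0]; b=plane(S,[284.4,223.2],.074)[0]; c=plane(S,[275.0,219.0],.0645)[0]
print('nose',a,'hole',b,'eye?',c,'hole-nose',b-a,'eye-hole',c-b)
# shaft edges at several rows
g=cv2.cvtColor(S['frame'],cv2.COLOR_RGB2HSV)[:,:,1].astype(int)
for r in range(200,216): print(r,g[r,277:292])
print(proj(S,[[.5459,-.087,.1135],[.5459,-.087,.1535]]))
E
```

```text
nose [ 0.54681939 -0.08516955  0.1135    ] hole [ 0.54830055 -0.0854312   0.074     ] eye? [ 0.54660523 -0.05195425  0.0645    ] hole-nose [ 0.00148115 -0.00026165 -0.0395    ] eye-hole [-0.00169531  0.03347695 -0.0095    ]
200 [160 158 151  59  14  12  10   9   9  13  24 126 157 159 158]
201 [159 159 158 155  98  11   9  10   9  71 124 160 158 158 160]
202 [159 162 158 159 150  53  11   9  16 112 156 157 159 157 159]
203 [154 159 160 158 154  48  11   9  13 116 156 158 156 158 160]
204 [156 158 157 157 151  48   9   9  11 115 159 157 159 158 158]
205 [157 155 156 159 152  46   9   9  18 116 157 159 159 159 157]
206 [158 157 158 155 150  46   9  11  13 116 155 161 160 159 157]
207 [158 157 156 156 152  49   9   9   8 116 158 161 157 156 158]
208 [144 157 158 159 151  51   8   9  11 115 157 157 158 161 160]
209 [ 44 142 158 158 152  51   8  11  16 114 157 159 157 159 159]
210 [  7  35 128 155 151  50   9   9  13 116 160 158 158 158 157]
211 [ 17  15   6 103 145  56   8   9  16 122 157 157 162 160 157]
212 [ 21  20  16   8  79  83  11  16  34 142 158 157 159 156 158]
213 [ 17  17  20  19   8  32  93 145 159 160 156 158 158 158 157]
214 [ 12  16  20  23  16  14   6 113 151 156 159 156 156 155 157]
215 [  7  10  19  21  21  16   8   8  76 144 158 156 159 159 155]
[[284.00352277 211.58388446]
 [283.9595303  198.26353914]]
```

```bash
echo '[[0.002,0,0.015,0,0],[0.002,0,0.028,0,0],[0.002,0,0.035,0,0],[0.002,0,0.037,0,0],[0.002,0,0.037,0,0],[0.002,0,0.037,0,0]]' > rows.txt && python3 -m pendant rows.txt; echo '[[0,0,0.001,0,0],[0,0,0.002,0,0],[0,0,0.003,0,0],[0,0,0.004,0,0],[0,0,0.004,0,0]]' > rows.txt && python3 -m pendant rows.txt
```

```text
clock: 5.0
tool_pos: [0.5488, -0.0871, 0.157]
orientation: [-180.0, -0.0, 1.4]
force: [-0.7, -0.3, -0.9]
opening: 0.0192
gripper_force: 30.0
clock: 5.62
tool_pos: [0.5485, -0.087, 0.1524]
orientation: [-180.0, -0.0, 1.4]
force: [0.7, 0.4, -2.2]
opening: 0.0194
gripper_force: 30.0
```

```bash
echo '[[0,0,0.001,0,0],[0,0,0.002,0,0],[0,0,0.003,0,0],[0,0,0.003,0,0],[0,0,0.003,0,0]]' > rows.txt && python3 -m pendant rows.txt; echo '[[0,0,0.001,0,0],[0,0,0.002,0,0],[0,0,0.003,0,0],[0,0,0.003,0,0],[0,0,0.003,0,0]]' > rows.txt && python3 -m pendant rows.txt
python3 - <<'E'
from h import *
S=snap('side'); b=S['frame'][140:260,210:370,::-1]
cv2.imwrite('pics/in.png',cv2.resize(b,None,fx=5,fy=5,interpolation=2))
E
```

```text
clock: 6.25
tool_pos: [0.5485, -0.087, 0.1495]
orientation: [-180.0, 0.0, 1.4]
force: [-0.5, 2.1, -0.7]
opening: 0.0193
gripper_force: 30.0
clock: 6.88
tool_pos: [0.5485, -0.0871, 0.1465]
orientation: [-180.0, 0.0, 1.4]
force: [0.3, 2.5, -0.4]
opening: 0.0192
gripper_force: 30.0
```

View pics/in.png

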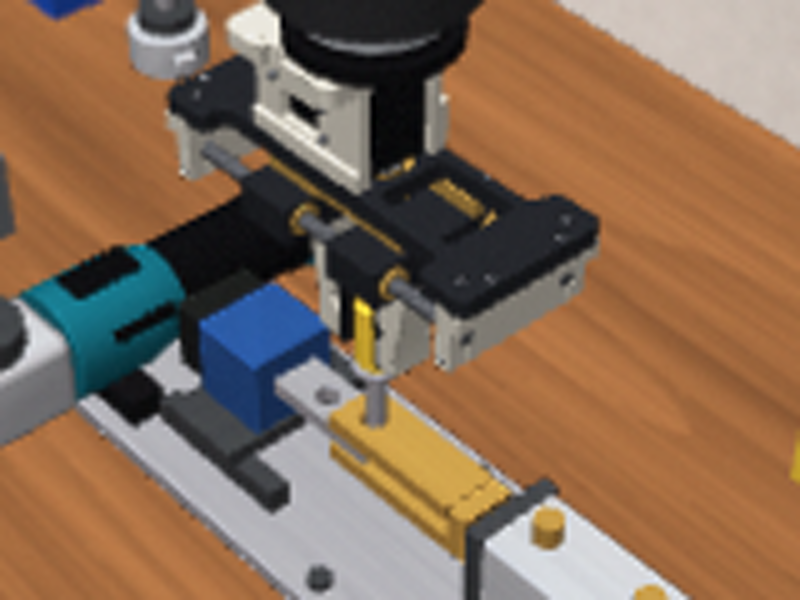

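The pin's nose is in the upper hole: the shaft enters the fork at crop (375,420). Next I'll lightly touch the tongue.

```bash
echo '[[0,0,0.001,0,0],[0,0,0.002,0,0],[0,0,0.002,0,0],[0,0,0.002,0,0]]' > rows.txt && python3 -m pendant rows.txt; for i in 1; do echo '[[0,0,0.0005,0,0],[0,0,0.001,0,0],[0,0,0.001,0,0],[0,0,0.001,0,0]]' > rows.txt && python3 -m pendant rows.txt; done;  echo '[[0,0,0.0003,0,0],[0,0,0.0005,0,0],[0,0,0.0005,0,0]]' > rows.txt && python3 -m pendant rows.txt
```

```text
clock: 7.42
tool_pos: [0.5485, -0.0872, 0.1445]
orientation: [-180.0, 0.0, 1.4]
force: [0.5, 2.2, 0.0]
opening: 0.0192
gripper_force: 30.0
clock: 7.92
tool_pos: [0.5485, -0.0872, 0.1436]
orientation: [180.0, -0.0, 1.4]
force: [-0.5, 2.1, 0.9]
opening: 0.019
gripper_force: 30.0
clock: 8.3
tool_pos: [0.5488, -0.0872, 0.1436]
orientation: [180.0, -0.0, 1.4]
force: [-0.6, 3.5, 5.0]
opening: 0.0196
gripper_force: 30.0
```

```bash
echo '[[0,-0.001,0,0,0],[0,-0.002,0,0,0],[0,-0.003,0,0,0],[0,-0.004,0,0,0],[0,-0.005,0,0,0],[0,-0.006,0,0,0]]' > rows.txt && python3 -m pendant rows.txt; echo '[[0,-0.001,0,0,0],[0,-0.002,0,0,0],[0,-0.003,0,0,0],[0,-0.004,0,0,0],[0,-0.005,0,0,0],[0,-0.006,0,0,0]]' > rows.txt && python3 -m pendant rows.txt
```

```text
clock: 9.05
tool_pos: [0.5485, -0.0825, 0.1436]
orientation: [179.9, -0.0, 1.4]
force: [0.4, -6.3, 5.1]
opening: 0.0191
gripper_force: 30.1
clock: 9.8
tool_pos: [0.5483, -0.0766, 0.1435]
orientation: [179.9, 0.0, 1.4]
force: [-0.5, -6.4, 6.2]
opening: 0.0193
gripper_force: 30.1
```

```bash
for i in 1; do echo '[[0,-0.001,0,0,0],[0,-0.002,0,0,0],[0,-0.003,0,0,0],[0,-0.004,0,0,0],[0,-0.005,0,0,0],[0,-0.006,0,0,0]]' > rows.txt && python3 -m pendant rows.txt; done; echo '[[0,-0.001,0,0,0],[0,-0.002,0,0,0],[0,-0.003,0,0,0],[0,-0.004,0,0,0],[0,-0.005,0,0,0],[0,-0.005,0,0,0]]' > rows.txt && python3 -m pendant rows.txt
```

```text
clock: 10.55
tool_pos: [0.5482, -0.0706, 0.1436]
orientation: [179.9, 0.0, 1.4]
force: [0.7, -6.7, 5.0]
opening: 0.0192
gripper_force: 30.1
clock: 11.3
tool_pos: [0.5481, -0.0655, 0.1436]
orientation: [179.9, -0.0, 1.4]
force: [0.5, -7.5, 5.9]
opening: 0.019
gripper_force: 30.1
```

```bash
echo '[[0,-0.001,0,0,0],[0,-0.002,0,0,0],[0,-0.003,0,0,0],[0,-0.004,0,0,0],[0,-0.005,0,0,0]]' > rows.txt && python3 -m pendant rows.txt; echo '[[0,-0.001,0,0,0],[0,-0.002,0,0,0],[0,-0.002,0,0,0]]' > rows.txt && python3 -m pendant rows.txt; echo '[[0,-0.001,0,0,0],[0,-0.002,0,0,0],[0,-0.002,0,0,0]]' > rows.txt && python3 -m pendant rows.txt;echo '[[0,-0.001,0,0,0],[0,-0.002,0,0,0],[0,-0.002,0,0,0]]' > rows.txt && python3 -m pendant rows.txt
```

```text
clock: 11.92
tool_pos: [0.548, -0.0606, 0.1436]
orientation: [179.9, 0.0, 1.4]
force: [1.1, -5.6, 5.3]
opening: 0.0191
gripper_force: 30.1
clock: 12.3
tool_pos: [0.5479, -0.0585, 0.1435]
orientation: [179.9, 0.0, 1.4]
force: [0.3, -6.0, 4.8]
opening: 0.019
gripper_force: 30.1
clock: 12.68
tool_pos: [0.5479, -0.0565, 0.1435]
orientation: [179.9, 0.0, 1.4]
force: [0.5, -5.5, 5.8]
opening: 0.0194
gripper_force: 30.1
clock: 13.05
tool_pos: [0.5478, -0.0543, 0.1435]
orientation: [179.9, 0.0, 1.4]
force: [-0.0, -6.1, 4.4]
opening: 0.0194
gripper_force: 30.1
```

```bash
echo '[[0,-0.0005,0,0,0],[0,-0.001,0,0,0],[0,-0.001,0,0,0]]' > rows.txt && python3 -m pendant rows.txt; echo '[[0,-0.0005,0,0,0],[0,-0.001,0,0,0],[0,-0.001,0,0,0]]' > rows.txt && python3 -m pendant rows.txt;echo '[[0,-0.0005,0,0,0],[0,-0.001,0,0,0],[0,-0.001,0,0,0]]' > rows.txt && python3 -m pendant rows.txt
```

```text
clock: 13.42
tool_pos: [0.5477, -0.0531, 0.1434]
orientation: [179.9, 0.0, 1.4]
force: [0.1, -5.2, 5.0]
opening: 0.0192
gripper_force: 30.1
clock: 13.8
tool_pos: [0.5474, -0.0511, 0.1427]
orientation: [-180.0, 0.0, 1.3]
force: [-0.2, -2.6, 0.5]
opening: 0.0192
gripper_force: 30.0
clock: 14.18
tool_pos: [0.5474, -0.05, 0.1428]
orientation: [-180.0, 0.0, 1.4]
force: [0.3, -2.1, -0.9]
opening: 0.019
gripper_force: 30.0
```

```bash
echo '[[0,0,0.0005,0,0],[0,0,0.001,0,0],[0,0,0.0015,0,0],[0,0,0.002,0,0],[0,0,0.002,0,0]]' > rows.txt && python3 -m pendant rows.txt; echo '[[0,0,0.0005,0,0],[0,0,0.001,0,0],[0,0,0.001,0,0]]' > rows.txt && python3 -m pendant rows.txt
```

```text
clock: 14.8
tool_pos: [0.5476, -0.0501, 0.141]
orientation: [-180.0, 0.0, 1.4]
force: [-0.2, -1.8, 0.5]
opening: 0.0191
gripper_force: 30.0
clock: 15.18
tool_pos: [0.5476, -0.0501, 0.14]
orientation: [-180.0, 0.0, 1.4]
force: [0.5, -1.4, -0.7]
opening: 0.0192
gripper_force: 30.0
```

Now into the eye without resistance; continue down.

```bash
echo '[[0,0,0.001,0,0],[0,0,0.002,0,0],[0,0,0.003,0,0],[0,0,0.004,0,0],[0,0,0.005,0,0],[0,0,0.005,0,0]]' > rows.txt && python3 -m pendant rows.txt; echo '[[0,0,0.0005,0,0],[0,0,0.001,0,0],[0,0,0.0015,0,0],[0,0,0.002,0,0],[0,0,0.0025,0,0],[0,0,0.003,0,0],[0,0,0.003,0,0]]' > rows.txt && python3 -m pendant rows.txt
```

```text
clock: 15.92
tool_pos: [0.5476, -0.0502, 0.1349]
orientation: [180.0, 0.0, 1.4]
force: [0.3, -1.7, -0.9]
opening: 0.0191
gripper_force: 30.0
clock: 16.8
tool_pos: [0.5476, -0.0502, 0.132]
orientation: [180.0, 0.0, 1.4]
force: [0.5, -1.4, 0.3]
opening: 0.0192
gripper_force: 30.0
```

```bash
echo '[[0,0,0.001,0,0],[0,0,0.002,0,0],[0,0,0.003,0,0],[0,0,0.004,0,0],[0,0,0.005,0,0],[0,0,0.006,0,0],[0,0,0.006,0,0]]' > rows.txt && python3 -m pendant rows.txt; echo '[[0,0,0.001,0,0],[0,0,0.002,0,0],[0,0,0.003,0,0],[0,0,0.004,0,0],[0,0,0.005,0,0],[0,0,0.006,0,0],[0,0,0.007,0,0],[0,0,0.007,0,0]]' > rows.txt && python3 -m pendant rows.txt
```

```text
clock: 17.68
tool_pos: [0.5476, -0.0502, 0.1259]
orientation: [180.0, 0.0, 1.4]
force: [0.7, -2.7, -0.4]
opening: 0.0196
gripper_force: 30.0
clock: 18.68
tool_pos: [0.5476, -0.0501, 0.1189]
orientation: [-180.0, 0.0, 1.4]
force: [0.3, -2.6, -0.8]
opening: 0.0193
gripper_force: 30.0
```

```bash
echo '[[0,0,0.0005,0,0],[0,0,0.001,0,0],[0,0,0.0015,0,0],[0,0,0.002,0,0],[0,0,0.0025,0,0],[0,0,0.003,0,0],[0,0,0.003,0,0]]' > rows.txt && python3 -m pendant rows.txt; echo '[[0,0,0.0005,0,0],[0,0,0.001,0,0],[0,0,0.0015,0,0],[0,0,0.0015,0,0]]' > rows.txt && python3 -m pendant rows.txt
```

```text
clock: 19.55
tool_pos: [0.5476, -0.0502, 0.116]
orientation: [-180.0, 0.0, 1.4]
force: [-0.1, -2.7, 0.3]
opening: 0.0193
gripper_force: 30.0
clock: 20.05
tool_pos: [0.5476, -0.0501, 0.1145]
orientation: [-180.0, 0.0, 1.4]
force: [1.7, -2.4, 0.7]
opening: 0.0191
gripper_force: 30.0
```

```bash
echo '[[0,0,0.0005,0,0],[0,0,0.001,0,0],[0,0,0.001,0,0]]' > rows.txt && python3 -m pendant rows.txt; echo '[[0,0,0.0005,0,0],[0,0,0.0008,0,0],[0,0,0.0008,0,0],[0,0,0.0008,0,0]]' > rows.txt && python3 -m pendant rows.txt
```

```text
clock: 20.42
tool_pos: [0.5476, -0.0502, 0.1135]
orientation: [180.0, 0.0, 1.4]
force: [-0.2, -1.8, 1.0]
opening: 0.0192
gripper_force: 30.0
clock: 20.92
tool_pos: [0.5477, -0.0502, 0.1131]
orientation: [180.0, -0.0, 1.4]
force: [-1.4, -2.0, 6.0]
opening: 0.0189
gripper_force: 30.0
```

Contact is felt at exactly the seated height. Release and lift.

```bash
echo '[[0,0,0,0,0.03],[0,0,0,0,0.04],[0,0,0,0,0.04],[0,0,0,0,0.04],[0,0,-0.02,0,0.04],[0,0,-0.06,0,0.04],[0,0,-0.1,0,0.04],[0,0,-0.1,0,0.04]]' > rows.txt && python3 -m pendant rows.txt; python3 - <<'E'
from h import *
S=snap('side'); b=S['frame'][140:260,210:370,::-1]
cv2.imwrite('pics/end.png',cv2.resize(b,None,fx=5,fy=5,interpolation=2))
E
```

```text
clock: 21.92
tool_pos: [0.5495, -0.0499, 0.2162]
orientation: [-180.0, -0.4, 1.4]
force: [-0.2, 0.6, 0.0]
opening: 0.0402
gripper_force: 0.0
```

View pics/end.png

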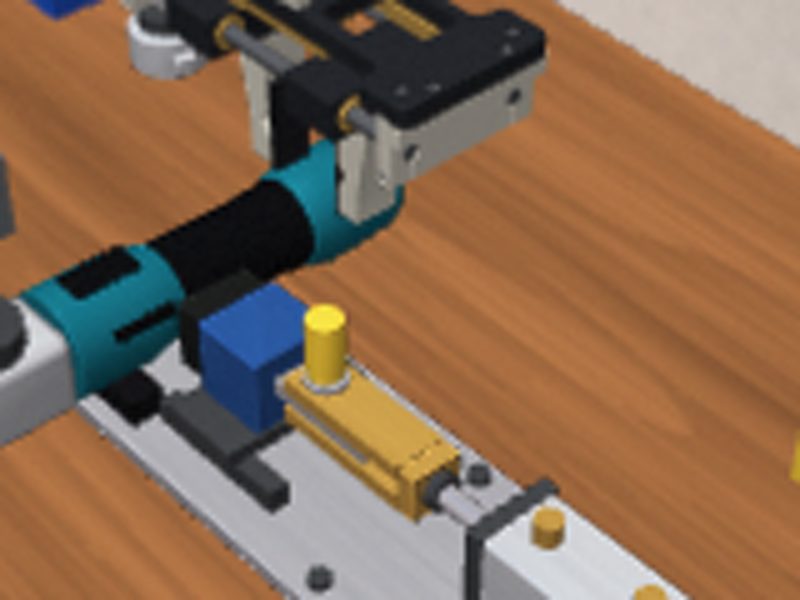

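The pin stands upright with its collar flat on the fork at crop (325,382), and the gripper is clear.

```bash
echo '[[0,0,0,0,0.04],[0,0,0,0,0.04],[0,0,0,0,0.04]]' > rows.txt && python3 -m pendant rows.txt; python3 -c "
from plant import job; print(job.close_job())"
```

```text
clock: 22.35
tool_pos: [0.5473, -0.0502, 0.212]
orientation: [180.0, 0.1, 1.4]
force: [-0.4, 0.8, 0.6]
opening: 0.0399
gripper_force: 0.0
the job is handed in; nothing more can be done
None
```

The yellow pin is home through fork and eye, released, with its collar on the fork; I handed the job in at about 22 s of the 72 s allowed, and no verdict came back.

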